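# Hang the shelf bracket and stand the bur block on it

## Robot

A 6-joint arm with a two-finger parallel gripper is mounted at the origin on a cart in front of the work surface, level with it; the furniture and walls round the work are solid. World frame = base frame: x ahead of the robot, y to its left, z up, the work surface at z = 0. Lengths are in mm, angles in rad, forces in N, time in s.
With the tool pointing down it reaches from about 350 to 975 mm from the base axis. Payload 7.1 kg.
Tool frame: the origin (TCP) lies midway between the tips of the shut fingers; the grasp point (between the pads) lies 19 mm behind it (r.grip_depth is the distance from the TCP to the grasp point, in mm); z points along the fingers, y is the line along which they close (so a half turn about z gives the same grasp; the last joint's range is limited). The gripper opens to 88 mm and grips with 3 to 60 N. Pads are 20 mm wide; open, the fingers measure 115 mm over their backs; the gripper's body (75 mm by 178 mm) begins 61 mm behind the grasp point.
Start: joints at [1.089, 0.423, 1.63, -0, 1.089, -0.019], TCP at [279.002, 559.252, 222.675] pointing down, gripper open.
Joint ranges: [-3, 3], [-0.9, 2.11], [0.09, 2.58], [-1.31, 4.45], [0.11, 2.69], [-2.54, 2.54]. Speed limits (rad/s): [2.39, 2.39, 3.01, 3.14, 3.14, 3.14].

## Interface

Orientations are given as a unit quaternion [w, x, y, z].
In Python, from cell import r, imaging, finder gives the robot as it stands.
- The arm moves only by the tool servo_tool, never from a script. Its argument "increments" is a list of rows, each a list of 7 numbers: the shift along the tool's x, y, z in mm, then the turn, a rotation vector about the tool's x, y, z in degrees, then the closure in counts, from 0 (fully open) to 255 (shut). In form: [[x, y, z, rx, ry, rz, claw], ...]. A call has exactly 5 rows; each row is the pose to reach, as a shift and turn from the pose commanded when the call began, along the tool's axes at that moment; what a row does not reach only later rows make up. A row lasts 1/12 s, in which the tool goes at most 41.7 mm and 7.16 degrees, less where a joint would pass 70% of its speed; a pose out of reach is approached as far as the arm can. A call with a gripper value outside its range is refused whole. The fingers move at their own pace and stop on an object; the grip force is fixed at half the most. Time passes only in rows, so rows that repeat a pose let the fingers close, or fill a call up. It gives the time, the measured TCP pose, the force, the opening and the grip force at its end, in the units of the state.
- r.state(): the state, without advancing time (a new reading comes with each control period).
- imaging.read_camera(name): name is "scene" or "top"; returns the picture (400x640x3 uint8, red, green, blue); there is no depth.
- imaging.get_calibration(name): a dict with "fovy" (degrees; the focal length in pixels is half the picture's height over the tangent of half this angle, whatever the lens; pixels are square), "cx", "cy" (the principal point, pixels), "origin" and "rotation" of the camera in the world. Camera axes: x right, y down, z forward; pixel columns grow to the right and rows downward; lengths in mm; the calibration is good to about 2 mm. A picture is of the moment at which its call begins. get_calibration takes no time and is no camera call.
- r.close_job(): hands the job in; it is judged then, once.
Trained networks look in the newest picture that a camera, given by its name, has taken for a name from the list of things; names that differ only in an ending like _2 or _b are one class to them, and where a whole thing is asked for, a point or a joint stands for the part that bears it (a point fixed in the world has none). Each returns a list of dicts, best first, with "score" (0 to 1); they miss things now and then, are a little off and sometimes report something else, mostly with a low value. They report only what shows in the picture. A call takes as long as a camera call.
- finder.find_in(camera, target): "box" ([centre column, centre row, width, height] in pixels, round what is visible of it).
The state is a dict: "time": time; "joint_positions": joint angles; "joint_vel": joint speeds; "tau": joint torques, N m; "ee_pos": TCP position; "orientation": TCP orientation; "wrist_force": force on the tool from outside, world axes, zero at the start; "ft_torque": the same for the moment, N m; "finger_gap": opening from 0.0 (shut) to 1.0 (fully open); "grip_force": force on a finger pad.
Only numpy, scipy, OpenCV 4.12 (cv2) and the standard library are available. Lean on these libraries where they do the work, as an engineer would, in place of code of your own. Each camera call takes 0.05 s, during which the arm holds its last target. There are 200 camera calls.

## Task

Clear the bur block off the bench: take the loose steel shelf bracket, press its two hook tabs into the upper two slots of the grey slotted upright that stands on its foot plate on the bench, and lower it until the hooks engage and the back plate hangs flat on the upright, then let go. Then stand the metal bur block upright, flat inside the rim of the hung shelf. Leave the glass spirit lamp standing where it is.

Things in the scene. Friction and masses are not known exactly. Their poses are not given: they have to be found in the camera images.
- upright: Fixed grey slotted channel, 80 mm wide, 217 high, foot plate 90 x 104 x 8. Origin on the bench under the middle of the slotted front face (plane x = 0); x points into the slots, z up. Front web 5 mm thick, 32 mm free behind it. Three slots 14 mm wide (y), 26 high, at y = 0 one above the other, lower edges at z = 88, 136, 184. Place and yaw vary.
- upright_top_slot (a point): Middle of the lower edge of the uppermost slot, on the front face (upright frame 0, 0, 184 mm), axes of the upright. bracket_hook coincides with it when the bracket is hung; the bracket's underside is then 120 mm above the bench.
- bracket: Loose bare steel bracket, 0.32 kg, standing on its flat underside. Origin on the underside, x from shelf to hooks, z up. In mm: shelf x -85..5, y -45..45; box arm x 5..92, 20 wide, z 0..45; back plate x 92..100, 50 wide, z 0..80; two hook tabs behind it at y 0, x 100..115.5. Hung, its x axis agrees with the upright's.
- bracket_arm (a point): Place to grip the bracket: middle of the box arm, bracket frame x 32, y 0, z 22.5 mm (arm 20 mm wide across y, top at z 45; 68 mm in front of the back face). Axes of the bracket.
- bracket_hook (a point): Bearing point of the upper hook: back face, underside of the upper neck (bracket frame x 100, y 0, z 64 mm; lower neck z 16). Tabs 9 mm wide; necks 7 long, 10 high; each ends in a plate 20 high reaching 10 below the neck (z 54..74 and 6..26). Push in with the bracket's underside 133 mm above the bench (tabs centred in the upper two slots), then lower 13 mm.
- bracket_shelf (a point): Middle of the shelf floor's upper face (bracket frame x -40, y 0, z 5 mm); 82 x 82 mm inside the rim, which stands 5 mm above the floor and is 4 mm thick. Axes of the bracket.
- bur_block: Metal block 30 x 62 mm, 30 high, thin rotary burs standing out of its top to 54 mm above the underside; 0.16 kg, loose. Origin in the middle of its underside; x across the 30 mm width (grip here), y along its length, z up.
- bur_block_mid (a point): Centre of the block, 15 mm above its underside. Axes of the block.
- spirit_lamp_mid (a point): Loose glass spirit lamp with brass burner, 69 mm wide, 74 high, a bystander; point on its axis, 30 mm above its underside.

How it is judged (in metres and radians):
On the way, in this order (a step that is already met when the one before it is completed fails the run):
1. the bracket hangs by its hooks in the upper two slots, back plate flat on the upright, and the fingers have let go of it (x of bracket_hook in the frame of upright_top_slot between -0.006 and 0.006 m and y of bracket_hook in the frame of upright_top_slot between -0.006 and 0.006 m and z of bracket_hook in the frame of upright_top_slot between -0.005 and 0.004 m and angle between bracket's own z axis and vertical below 0.12 rad and angle between the x axis of bracket and the x axis of upright, either way round below 0.14 rad and contact force between the fingers and bracket below 0.3 N), for 0.3 s.
2. the bur block stands flat on the hung shelf inside its rim (x of bracket_hook in the frame of upright_top_slot between -0.006 and 0.006 m and y of bracket_hook in the frame of upright_top_slot between -0.006 and 0.006 m and z of bracket_hook in the frame of upright_top_slot between -0.005 and 0.004 m and angle between bracket's own z axis and vertical below 0.12 rad and angle between the x axis of bracket and the x axis of upright, either way round below 0.14 rad and x of bur_block_mid in the frame of bracket_shelf between -0.03 and 0.03 m and y of bur_block_mid in the frame of bracket_shelf between -0.03 and 0.03 m and z of bur_block_mid in the frame of bracket_shelf between 0.0125 and 0.0175 m and angle between the z axis of bur_block and the z axis of bracket, either way round below 0.07 rad and angle between bur_block_mid's own z axis and vertical below 0.2 rad), for 0.2 s.
At the end, for the whole second after the job is handed in: Bracket hooked in the upper two slots (upper hook within 6 mm of its place across, -5 to +4 mm in height), level within 0.12 rad, square within 0.14 rad; bur block flat on the shelf floor (2.5 mm, 0.07 rad), its centre within 30 mm of the shelf middle each way; both at rest (all of step 2 and linear speed of each of bracket, bur_block below 0.02 m/s); the robot touches nothing.
It fails at once if the spirit lamp is pushed more than 30 mm away or tipped over (distance of spirit_lamp_mid from where it was at the start of the episode above 0.03 m or angle between spirit_lamp_mid's own z axis and vertical above 0.4 rad).
It also fails if it takes over 72 s, if anything falls off the work surface, if the arm or the gripper's body presses on something with over 40 N, if the wrist force passes 120 N, or if a joint passes its speed limit or range.

## Working session

There is one attempt and no reset: what is moved stays moved. The work goes in short steps, Python scripts to look and compute and a tool call to move; the robot and the scene stay as the last step left them, time stands still between calls to the robot, and variables do not carry over. Pictures are saved under pics/ and viewed, at most 11 in all, crops included, and the job is handed in when it is done.

Besides the shell and the picture viewer there is one more tool, called by a JSON object that holds its "method" and its "body", one argument or row to a line. servo_tool: Moves the arm, as the interface text tells. Its arguments: {"type":"object","properties":{"increments":{"type":"array"}},"required":["increments"]}

```bash
ls; mkdir -p pics; python3 - <<'E'
from cell import r, imaging, finder
import cv2
print(r.state())
for c in("scene","top"):
    im=imaging.read_camera(c); cv2.imwrite(f"pics/{c}0.png",im[:,:,::-1])
    print(c,imaging.get_calibration(c))
    for t in("upright","bracket","bur_block","spirit_lamp"):
        print(t,[(round(d["score"],2),[round(v) for v in d["box"]]) for d in finder.find_in(c,t)[:2]])
E
```

```text
pics
{'time': 0.0, 'joint_positions': array([ 1.08897009e+00,  4.23836250e-01,  1.63068877e+00, -7.75866027e-06,
        1.08859155e+00, -1.89691375e-02]), 'joint_vel': array([ 0.00073083,  0.00228184, -0.00054071, -0.00123993, -0.00134615,
        0.00212723]), 'tau': array([ 7.08782845e-04, -5.44618893e+01, -2.73682773e+01,  6.44512684e-02,
        2.25316908e-02, -1.09404396e-04]), 'ee_pos': array([278.77049506, 558.76424516, 221.90504504]), 'orientation': array([-1.85476623e-04,  2.29366399e-01,  9.73339855e-01, -7.39047189e-04]), 'wrist_force': array([-0.10351867,  0.08850571, -0.36474791]), 'ft_torque': array([ 0.03768293,  0.01722142, -0.04224908]), 'grip_force': 0.0, 'finger_gap': 0.998568548735296}
scene {'fovy': 42.1729428977284, 'cx': 315.5801889687479, 'cy': 196.2249513981548, 'origin': array([ 302.41013223, -798.59617041,  815.30544597]), 'rotation': array([-0.46423714,  0.87876054, -0.09661389,  0.05412533])}
upright [(0.88, [362, 202, 46, 101])]
bracket [(0.82, [340, 317, 102, 70]), (0.27, [346, 205, 2, 12])]
bur_block [(0.58, [266, 195, 12, 26])]Traceback (most recent call last):
  File "<stdin>", line 8, in <module>
ValueError: it knows: bracket, bracket_arm, bracket_hook, bracket_shelf, bur_block, bur_block_mid, spirit_lamp_mid, upright, upright_top_slot
```

```bash
python3 - <<'E'
from cell import r, imaging, finder
import cv2
im=imaging.read_camera("top"); cv2.imwrite("pics/top0.png",im[:,:,::-1])
print(imaging.get_calibration("top"))
for c in("scene","top"):
    for t in("upright","bracket","bracket_arm","bracket_hook","bracket_shelf","bur_block","bur_block_mid","spirit_lamp_mid","upright_top_slot"):
        print(c,t,[(round(d["score"],2),[round(v,1) for v in d["box"]]) for d in finder.find_in(c,t)[:2]])
E
```

```text
{'fovy': 49.88488303041044, 'cx': 319.46176467105647, 'cy': 196.80017123374063, 'origin': array([ 358.5364726 ,  143.73988265, 1035.40435522]), 'rotation': array([-0.07761748,  0.74891923, -0.65478443,  0.0659762 ])}
scene upright [(0.88, [361.8, 202.4, 46.0, 101.1])]
scene bracket [(0.82, [339.5, 316.9, 102.0, 70.1]), (0.27, [346.5, 205.4, 1.7, 11.6])]
scene bracket_arm [(0.68, [337.0, 316.0, 99.7, 59.0])]
scene bracket_hook [(0.68, [267.5, 194.6, 12.0, 24.0]), (0.63, [337.7, 316.0, 97.2, 63.8])]
scene bracket_shelf [(0.8, [336.4, 316.8, 93.5, 64.5])]
scene bur_block [(0.58, [265.8, 194.9, 12.0, 26.1])]
scene bur_block_mid [(0.85, [267.4, 194.2, 12.2, 25.5])]
scene spirit_lamp_mid [(0.69, [359.6, 201.1, 47.1, 99.0])]
scene upright_top_slot [(0.71, [358.2, 199.4, 37.9, 97.1])]
top upright [(0.73, [323.0, 163.2, 43.7, 59.8])]
top bracket [(0.87, [428.8, 232.5, 48.9, 90.4])]
top bracket_arm [(0.82, [428.3, 233.8, 47.8, 86.1])]
top bracket_hook [(0.58, [431.0, 232.7, 46.3, 90.7])]
top bracket_shelf [(0.8, [428.6, 233.9, 44.8, 93.1])]
top bur_block [(0.68, [226.7, 237.8, 30.8, 18.5])]
top bur_block_mid [(0.57, [224.2, 236.3, 30.4, 19.7])]
top spirit_lamp_mid [(0.84, [283.1, 154.5, 31.5, 27.2])]
top upright_top_slot [(0.68, [322.8, 160.4, 43.8, 55.1])]
```

View pics/scene0.png

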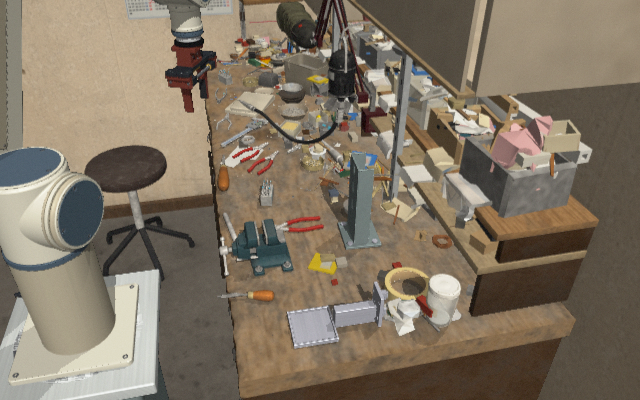

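View pics/top0.png

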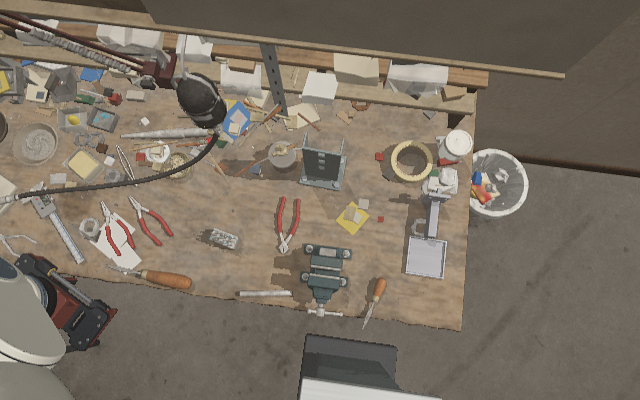

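```bash
cat > h.py <<'E'
from cell import r, imaging, finder
import numpy as np, cv2
from scipy.spatial.transform import Rotation as R
from scipy.optimize import least_squares
def cam(c):
    k=imaging.get_calibration(c); q=k["rotation"]; M=R.from_quat(np.r_[q[1:],q[0]]).as_matrix()
    return 200/np.tan(np.radians(k["fovy"]/2)),k["cx"],k["cy"],np.array(k["origin"]),M
def proj(c,P):
    f,cx,cy,o,M=cam(c); p=(np.atleast_2d(P)-o)@M
    return np.c_[cx+f*p[:,0]/p[:,2],cy+f*p[:,1]/p[:,2]]
def back(c,u,v,z):
    f,cx,cy,o,M=cam(c); d=M@np.array([(u-cx)/f,(v-cy)/f,1]); return o+d*(z-o[2])/d[2]
def fitpose(obs,x0,z=0.):
    """obs: list (cam,(x,y,z) local, (u,v)); pose x,y,yaw with base height z"""
    def place(s,L): c,d=np.cos(s[2]),np.sin(s[2]); return np.array([s[0]+c*L[0]-d*L[1],s[1]+d*L[0]+c*L[1],z+L[2]])
    g=lambda s:np.concatenate([(proj(c,place(s,L))[0]-uv) for c,L,uv in obs])
    q=least_squares(g,x0,x_scale=[10,10,.1],loss="soft_l1"); return q.x,g(q.x).reshape(-1,2).round(1)
def tile(im,box,s=5):
    x0,x1,y0,y1=box; t=cv2.resize(im[y0:y1,x0:x1],None,fx=s,fy=s,interpolation=cv2.INTER_CUBIC)
    for x in range(-(-x0//10)*10,x1,10):
        cv2.line(t,((x-x0)*s,0),((x-x0)*s,6),(0,255,255),1); cv2.putText(t,str(x),((x-x0)*s,15),0,.33,(0,255,255),1)
    for y in range(-(-y0//10)*10,y1,10):
        cv2.line(t,(0,(y-y0)*s),(6,(y-y0)*s),(0,255,255),1); cv2.putText(t,str(y),(8,(y-y0)*s+4),0,.33,(0,255,255),1)
    return t
def montage(items,name):
    o=np.zeros((600,800,3),np.uint8)
    for im,b,(x,y) in items:
        t=tile(im[:,:,::-1],b)[:600-y,:800-x]; o[y:y+t.shape[0],x:x+t.shape[1]]=t
    cv2.imwrite(name,o)
E
python3 - <<'E'
from h import *
T=cv2.imread("pics/top0.png")[:,:,::-1];S=cv2.imread("pics/scene0.png")[:,:,::-1]
montage([(T,(395,455,185,285),(0,0)),(T,(295,355,130,195),(310,0)),(T,(200,245,220,258),(310,335))],"pics/a.png")
montage([(S,(283,393,275,355),(0,0)),(S,(335,385,145,255),(552,0)),(S,(250,285,175,212),(0,410))],"pics/b.png")
E
```

```text
(no output)
```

View pics/a.png

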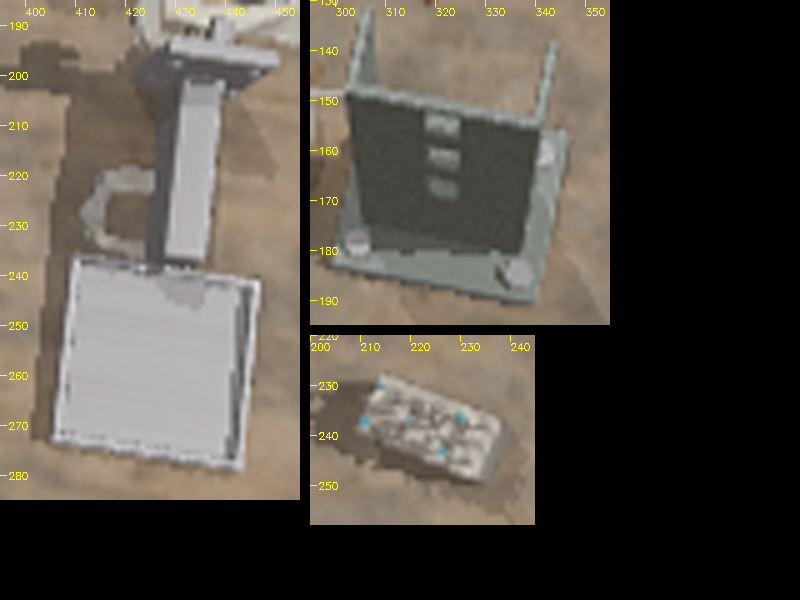

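View pics/b.png

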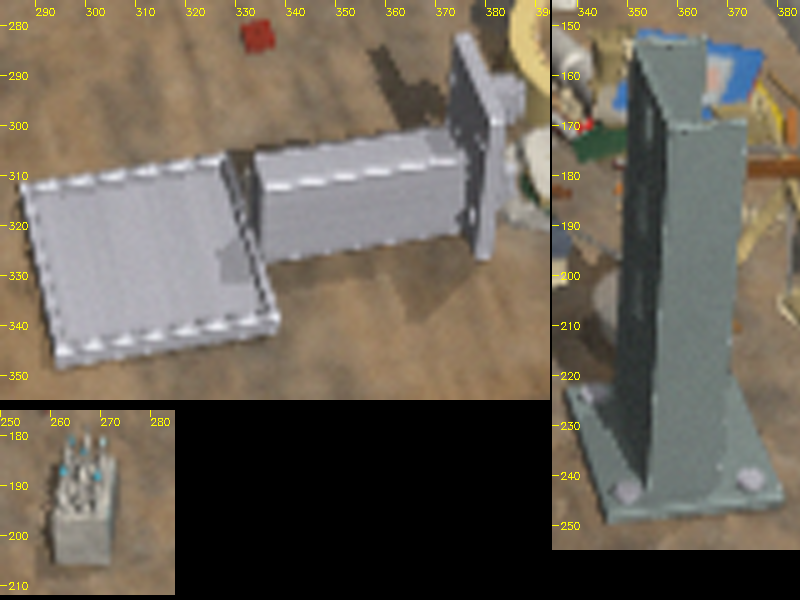

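```bash
python3 - <<'E'
from h import *
t,s="top","scene"
print(back(t,428,258,10),back(t,322,180,0),back(t,223,239,30),back(t,283,158,30))
B=[(t,(5,45,10),(410,236)),(t,(5,-45,10),(447,241.2)),(t,(-85,45,10),(405.4,273)),(t,(-85,-45,10),(443,278.8)),(t,(96,25,80),(429,195)),(t,(96,-25,80),(450.4,196.6)),(t,(5,10,45),(428,236.6)),(t,(5,-10,45),(436.2,237)),
(s,(-85,45,10),(287.4,312.2)),(s,(5,45,10),(327.4,306)),(s,(-85,-45,10),(294,345)),(s,(5,-45,10),(338.6,338.6)),(s,(5,-10,45),(335.6,313)),(s,(92,-10,45),(375.6,307.4)),(s,(5,10,45),(334.4,305.6)),(s,(92,25,80),(374,282)),(s,(100,-25,0),(381.6,326.6))]
U=[(t,(0,40,217),(302.6,148.4)),(t,(0,-40,217),(340.6,155.4)),(t,(0,40,8),(305.6,177)),(t,(0,-40,8),(338,180.6)),(t,(0,0,197),(321.6,155)),(t,(0,0,101),(321.8,167.5)),
(s,(0,40,217),(352,152)),(s,(0,-40,217),(357.6,170.6)),(s,(0,-40,8),(354.6,243))]
K=[(t,(15,31,30),(214,228)),(t,(15,-31,30),(238,236.6)),(t,(-15,-31,30),(235,249)),(t,(-15,31,30),(210.4,240)),
(s,(-15,-31,0),(261.4,205.4)),(s,(15,-31,0),(271.8,206)),(s,(-15,-31,30),(260.4,196)),(s,(15,-31,30),(272.6,196.4))]
for n,o,x0 in(("B",B,[400,-100,0]),("U",U,[500,140,0]),("K",K,[450,250,-.3])):
  for sub in(o,[q for q in o if q[0]==t],[q for q in o if q[0]==s]):
    x,e=fitpose(sub,x0);print(n,x.round(3),e.tolist())
E
```

```text
[456.23865964 -99.02743427  10.        ] [613.48255655 174.76507229   0.        ] [434.26880943 384.74679263  30.        ] [648.09399815 275.24012103  30.        ]
B [ 4.97965e+02 -9.59570e+01 -1.80000e-02] [[-0.4, -0.6], [0.2, -0.1], [-0.0, 0.2], [0.7, 0.3], [0.0, -1.3], [0.6, 0.4], [-0.2, -0.6], [0.2, 0.3], [-1.0, -0.5], [1.3, -0.6], [-0.3, 0.7], [0.3, -0.1], [-0.4, -0.0], [1.7, -0.8], [-1.5, 0.1], [-0.6, -0.1], [0.0, 0.3]]
B [ 4.97624e+02 -9.56830e+01 -1.60000e-02] [[-0.5, -0.4], [0.1, -0.0], [-0.0, 0.4], [0.6, 0.4], [-0.2, -1.2], [0.4, 0.4], [-0.4, -0.5], [0.1, 0.4]]
B [ 4.98246e+02 -9.62350e+01 -2.10000e-02] [[-0.8, -0.5], [1.5, -0.5], [-0.2, 0.7], [0.4, -0.0], [-0.3, 0.0], [1.9, -0.7], [-1.3, 0.1], [-0.4, 0.0], [0.2, 0.5]]
U [ 6.16843e+02  1.76371e+02 -5.80000e-02] [[-0.6, -0.1], [1.0, 0.2], [0.0, -2.2], [-0.5, 0.2], [0.1, -0.1], [-0.2, 0.2], [-1.2, 0.6], [1.1, -0.3], [-0.4, 0.5]]
U [ 6.16545e+02  1.76211e+02 -3.40000e-02] [[-0.6, 0.5], [1.1, -0.1], [-0.0, -1.7], [-0.4, -0.0], [0.2, 0.1], [-0.1, 0.3]]
U [ 6.18059e+02  1.77404e+02 -1.07000e-01] [[0.0, 0.3], [0.6, -0.6], [-0.8, 0.2]]
K [ 4.36259e+02  3.81994e+02 -1.90000e-01] [[0.3, 0.1], [1.0, -0.1], [-0.6, -0.4], [-0.8, 0.2], [-0.2, 0.3], [0.5, -0.5], [0.2, 0.6], [-0.8, 0.0]]
K [ 4.36145e+02  3.81839e+02 -1.88000e-01] [[0.4, 0.2], [1.0, -0.1], [-0.5, -0.3], [-0.7, 0.3]]
K [ 4.39276e+02  3.81766e+02 -2.85000e-01] [[-0.1, -0.1], [0.5, -0.3], [0.3, 0.2], [-0.8, 0.2]]
```

{"method": "servo_tool", "body": {
  "increments": [
    [0,0,-10,0,0,-7,0],
    [0,0,-20,0,0,-13,0],
    [0,0,-30,0,0,-20,0],
    [0,0,-30,0,0,-25.5,0],
    [0,0,-30,0,0,-25.5,0]
  ]
}}

```text
time: 1.57
ee_pos: [279.2, 559.6, 253.4]
orientation: [0.0, 0.007, 1.0, 0.001]
wrist_force: [-0.3, -0.0, 0.1]
finger_gap: 1.002
grip_force: 0.0
```

{"method": "servo_tool", "body": {
  "increments": [
    [-13,-32.5,0,0,0,0,0],
    [-26,-65,0,0,0,0,0],
    [-39,-97.5,0,0,0,0,60],
    [-52,-130,0,0,0,0,110],
    [-65.5,-162.8,0,0,0,0,110]
  ]
}}

```text
time: 1.98
ee_pos: [341.5, 393.7, 252.3]
orientation: [-0.0, 0.01, 1.0, -0.0]
wrist_force: [-0.3, -0.5, 0.5]
finger_gap: 0.808
grip_force: 0.0
```

{"method": "servo_tool", "body": {
  "increments": [
    [-13,-32.5,0,0,0,0,110],
    [-26,-65,0,0,0,0,110],
    [-39,-97.5,0,0,0,0,110],
    [-52,-130,0,0,0,0,110],
    [-65.5,-162.8,0,0,0,0,110]
  ]
}}

```text
time: 2.4
ee_pos: [404.2, 229.7, 252.5]
orientation: [-0.0, 0.011, 1.0, -0.0]
wrist_force: [1.6, 0.8, -0.3]
finger_gap: 0.567
grip_force: 0.0
```

{"method": "servo_tool", "body": {
  "increments": [
    [-13,-32.5,0,0,0,0,110],
    [-26,-65,0,0,0,0,110],
    [-39,-97.5,0,0,0,0,110],
    [-52,-130,0,0,0,0,110],
    [-65.5,-162.8,0,0,0,0,110]
  ]
}}

```text
time: 2.82
ee_pos: [466.9, 65.8, 252.6]
orientation: [-0.0, 0.011, 1.0, 0.0]
wrist_force: [0.3, -0.2, 0.4]
finger_gap: 0.57
grip_force: 0.0
```

{"method": "servo_tool", "body": {
  "increments": [
    [-13,-32.5,0,0,0,0,110],
    [-26,-65,0,0,0,0,110],
    [-39,-97.5,0,0,0,0,110],
    [-52,-130,0,0,0,0,110],
    [-65.5,-162.8,0,0,0,0,110]
  ]
}}

```text
time: 3.23
ee_pos: [529.4, -98.3, 252.4]
orientation: [-0.0, 0.011, 1.0, 0.0]
wrist_force: [0.4, 0.8, 1.2]
finger_gap: 0.569
grip_force: 0.0
```

```bash
cat >> h.py <<'E'
def tool():
    s=r.state(); q=s["orientation"]; M=R.from_quat(np.r_[q[1:],q[0]]).as_matrix()
    return np.array(s["ee_pos"]),M,s
def goto(x,y,z,ydeg):
    """shift (tool axes, mm) and turn (deg) to the tool-down pose with tool y at world angle ydeg"""
    p,M,s=tool(); a=np.radians(ydeg); Y=np.array([np.cos(a),np.sin(a),0]); Z=np.array([0,0,-1.]); T=np.c_[np.cross(Y,Z),Y,Z]
    print("t",round(s["time"],2),"p",p.round(1),"yang",np.degrees(np.arctan2(M[1,1],M[0,1])).round(2),"j",np.round(s["joint_positions"],2),"F",np.round(s["wrist_force"],1),"gap",round(s["finger_gap"]*88,1),"grip",round(s["grip_force"],1))
    print("shift",(M.T@(np.array([x,y,z])-p)).round(1),"turn",np.degrees(R.from_matrix(M.T@T).as_rotvec()).round(2))
E
python3 - <<'E'
from h import *
x,y,a=498,-96,-.018
g=np.array([x+32*np.cos(a),y+32*np.sin(a)]);print(g)
goto(g[0],g[1],15,89)
print("foot",back("top",299,182.4,8),back("top",340.6,190.2,8))
P=back("top",413,228,0);print(P,proj("scene",P))
for z in(0,15,30):print(back("top",411,227,z))
S=imaging.read_camera("scene");T=imaging.read_camera("top")
montage([(S,(300,400,225,340),(0,0)),(T,(400,455,185,285),(510,0))],"pics/c.png")
E
```

```text
[529.99481614 -96.5759689 ]
t 3.23 p [529.4 -98.3 252.4] yang 88.77 j [-0.21  0.26  1.79  0.    1.09 -1.75] F [0.4 0.8 1.2] gap 50.1 grip 0.0
shift [ -0.6   1.7 237.4] turn [ 0.01 -0.03 -0.23]
foot [597.97227132 229.73107127   8.        ] [592.10050868 126.00459128   8.        ]
[524.23101306 -59.44143255   0.        ] [[338.9247599  310.08071957]]
[526.01425038 -54.42382506   0.        ]
[523.5879841  -51.55300884  15.        ]
[521.16171783 -48.68219262  30.        ]
```

View pics/c.png

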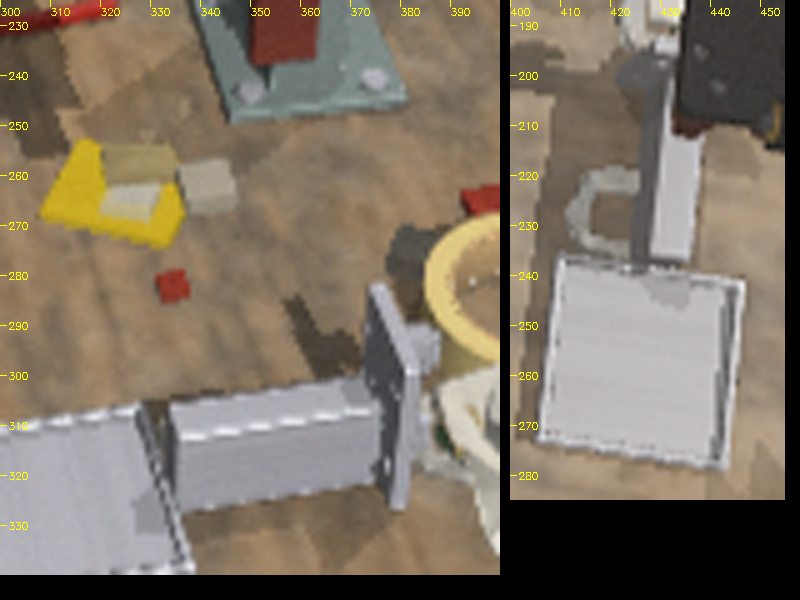

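{"method": "servo_tool", "body": {
  "increments": [
    [-0.6,1.7,30,0,0,-0.2,110],
    [-0.6,1.7,60,0,0,-0.2,110],
    [-0.6,1.7,100,0,0,-0.2,110],
    [-0.6,1.7,135,0,0,-0.2,110],
    [-0.6,1.7,165,0,0,-0.2,110]
  ]
}}

```text
time: 3.75
ee_pos: [528.7, -93.8, 85.5]
orientation: [-0.001, 0.008, 1.0, 0.0]
wrist_force: [-0.1, -0.5, 0.4]
finger_gap: 0.573
grip_force: 0.0
```

{"method": "servo_tool", "body": {
  "increments": [
    [0,0,20,0,0,0,110],
    [0,0,38,0,0,0,110],
    [0,0,52,0,0,0,110],
    [0,0,62,0,0,0,110],
    [0,0,65,0,0,0,110]
  ]
}}

```text
time: 4.17
ee_pos: [528.8, -94.0, 21.1]
orientation: [-0.001, 0.008, 1.0, 0.0]
wrist_force: [-0.1, 0.5, -0.3]
finger_gap: 0.57
grip_force: 0.0
```

{"method": "servo_tool", "body": {
  "increments": [
    [0,0,0,0,0,0,160],
    [0,0,0,0,0,0,200],
    [0,0,0,0,0,0,230],
    [0,0,0,0,0,0,255],
    [0,0,0,0,0,0,255]
  ]
}}

```text
time: 4.58
ee_pos: [530.6, -94.9, 23.5]
orientation: [0.001, 0.007, 1.0, -0.0]
wrist_force: [1.4, 1.6, 1.5]
finger_gap: 0.228
grip_force: 0.8
```

```bash
python3 - <<'E'
from h import *
goto(529.9,-96.6,22,89)
E
```

```text
t 4.58 p [530.6 -94.9  23.5] yang 89.17 j [-0.2   0.61  1.92  0.    0.61 -1.76] F [1.4 1.6 1.5] gap 20.1 grip 0.8
shift [ 0.6 -1.7  1.5] turn [-0.01  0.08  0.17]
```

{"method": "servo_tool", "body": {
  "increments": [
    [0,0,0,0,0,0,255],
    [0,0,0,0,0,0,255],
    [0,0,-4,0,0,0,255],
    [0,0,-15,0,0,0,255],
    [0,0,-35,0,0,0,255]
  ]
}}

```text
time: 5.0
ee_pos: [528.1, -94.5, 56.7]
orientation: [-0.002, 0.007, 1.0, 0.0]
wrist_force: [0.5, 0.8, -3.8]
finger_gap: 0.226
grip_force: 30.0
```

{"method": "servo_tool", "body": {
  "increments": [
    [0,0,-25,0,0,0,255],
    [0,0,-50,0,0,0,255],
    [0,0,-75,0,0,0,255],
    [0,0,-95,0,0,0,255],
    [0,0,-105,0,0,0,255]
  ]
}}

```text
time: 5.42
ee_pos: [530.9, -95.0, 165.7]
orientation: [0.002, 0.007, 1.0, -0.0]
wrist_force: [2.0, -0.5, -4.7]
finger_gap: 0.226
grip_force: 30.0
```

{"method": "servo_tool", "body": {
  "increments": [
    [2,12,0,0,0,0,255],
    [6,32,0,0,0,0,255],
    [10,58,0,0,0,0,255],
    [14,84,0,0,0,0,255],
    [17,112,0,0,0,0,255]
  ]
}}

```text
time: 5.83
ee_pos: [512.8, 18.7, 161.5]
orientation: [-0.001, 0.008, 1.0, -0.0]
wrist_force: [0.6, -0.6, -4.0]
finger_gap: 0.224
grip_force: 30.0
```

{"method": "servo_tool", "body": {
  "increments": [
    [4,30,0,0,0,0.5,255],
    [8,60,0,0,0,1,255],
    [12,90,0,0,0,1.5,255],
    [16,118,0,0,0,2,255],
    [18,140,0,0,0,2.3,255]
  ]
}}

```text
time: 6.25
ee_pos: [496.5, 159.8, 161.4]
orientation: [-0.001, 0.027, 1.0, -0.0]
wrist_force: [-0.2, -0.6, -4.3]
finger_gap: 0.226
grip_force: 30.0
```

{"method": "servo_tool", "body": {
  "increments": [
    [0,12,0,0,0,0,255],
    [0,20,0,0,0,0,255],
    [0,25,0,0,0,0,255],
    [0,25,0,0,0,0,255],
    [0,25,0,0,0,0,255]
  ]
}}

```text
time: 6.67
ee_pos: [499.9, 181.9, 162.4]
orientation: [-0.0, 0.027, 1.0, -0.0]
wrist_force: [0.6, -0.0, -2.9]
finger_gap: 0.227
grip_force: 30.0
```

```bash
python3 - <<'E'
from h import *
goto(499,183.1,155,86.7)
S=imaging.read_camera("scene");T=imaging.read_camera("top")
for i in range(2): imaging.read_camera("top"); goto(499,183.1,155,86.7)
montage([(S,(290,390,140,250),(0,0)),(T,(295,355,130,230),(500,0))],"pics/d.png")
E
```

```text
t 6.67 p [499.9 181.9 162.4] yang 86.87 j [ 0.33  0.37  1.88 -0.    0.89 -1.19] F [ 0.6 -0.  -2.9] gap 20.0 grip 30.0
shift [1.  1.1 7.4] turn [-0.03 -0.03  0.17]
t 6.82 p [500.1 181.7 162.6] yang 86.82 j [ 0.33  0.37  1.88 -0.    0.89 -1.19] F [-0.1 -0.2 -3.7] gap 19.8 grip 30.0
shift [1.1 1.4 7.6] turn [-0.01 -0.01  0.12]
t 6.87 p [500.1 181.8 162.7] yang 86.81 j [ 0.33  0.37  1.88 -0.    0.89 -1.19] F [ 1.  -0.4 -3.7] gap 19.9 grip 30.0
shift [1.1 1.3 7.7] turn [-0.01 -0.01  0.11]
```

View pics/d.png

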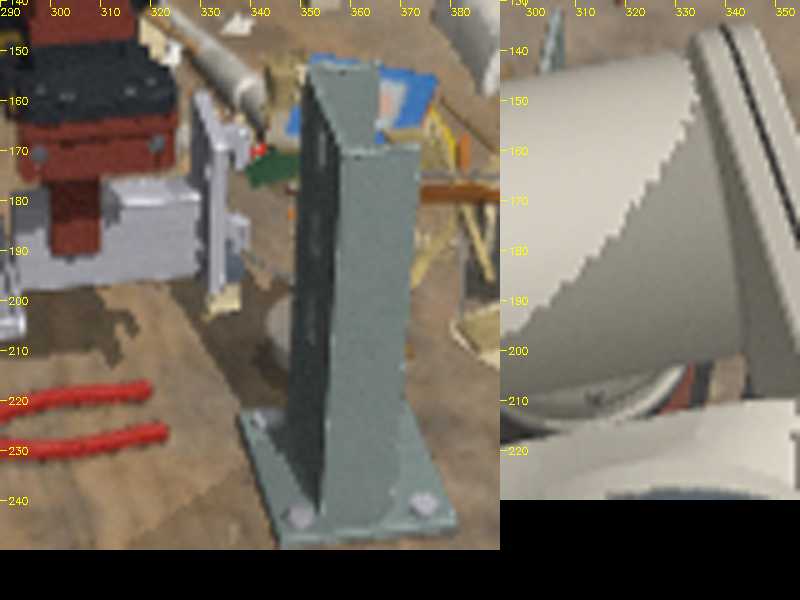

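```bash
python3 - <<'E'
from h import *
a=-.057;tc=np.array([500.1,181.8,162.7])
O=np.array([tc[0]-32*np.cos(a),tc[1]-32*np.sin(a),tc[2]-22])
c,d=np.cos(a),np.sin(a);M=np.array([[c,-d,0],[d,c,0],[0,0,1]])
L=np.array([(92,-25,80),(92,-25,0),(100,-25,80),(100,-25,0),(92,-10,0),(92,-10,45),(92,25,80),(100,-4.5,74),(115.5,-4.5,74),(115.5,-4.5,54),(115.5,-4.5,6)])
ob=np.array([(331.4,170),(332,198),(335.6,168),(334.4,198.6),(329,195),(328.6,179.4),(328.8,158.2)])
p=proj("scene",O+L@M.T).round(1);print(np.c_[p[:7],ob].tolist(),p[7:].tolist())
g=lambda s:(proj("scene",s+L[:7]@M.T)-ob).ravel()
q=least_squares(g,O,loss="soft_l1");print(O,q.x,g(q.x).round(1))
E
```

```text
[[332.4, 167.7, 331.4, 170.0], [331.5, 197.5, 332.0, 198.0], [335.9, 167.4, 335.6, 168.0], [334.9, 197.2, 334.4, 198.6], [330.3, 193.9, 329.0, 195.0], [330.7, 177.5, 328.6, 179.4], [328.2, 156.6, 328.8, 158.2]] [[334.0, 165.1], [340.8, 164.5], [340.5, 172.1], [339.8, 189.6]]
[468.15196993 183.62301246 140.7       ] [470.77562329 198.02390828 127.66505589] [ 0.4 -0.7 -1.   0.6 -0.3  1.  -0.1 -0.3  0.8  0.   1.6 -0.5 -1.1  0.1]
```

{"method": "servo_tool", "body": {
  "increments": [
    [-5,0,2,0,0,0.1,255],
    [-12,0,5,0,0,0.1,255],
    [-18,0,7.5,0,0,0.1,255],
    [-22,1.3,7.5,0,0,0.1,255],
    [-22,1.3,7.5,0,0,0.1,255]
  ]
}}

```text
time: 7.28
ee_pos: [523.3, 182.8, 154.9]
orientation: [0.0, 0.028, 1.0, 0.0]
wrist_force: [1.0, 0.2, -3.4]
finger_gap: 0.224
grip_force: 30.0
```

```bash
cat >> h.py <<'E'
def frame(x,y,z,a):
    c,d=np.cos(a),np.sin(a); return np.array([x,y,z]),np.array([[c,-d,0],[d,c,0],[0,0,1]])
def box(x0,x1,y0,y1,z0,z1):
    P=np.array([(x,y,z) for x in(x0,x1) for y in(y0,y1) for z in(z0,z1)],float)
    return [(P[i],P[j]) for i in range(8) for j in range(i) if (P[i]!=P[j]).sum()==1]
BR=sum([box(*b) for b in((-85,5,-45,45,0,10),(5,92,-10,10,0,45),(92,100,-25,25,0,80),(107,115.5,-4.5,4.5,54,74),(107,115.5,-4.5,4.5,6,26))],[])
UP=[e for e in box(0,5,-40,40,8,217)]+[e for z in(88,136,184) for e in box(0,0.01,-7,7,z,z+26)]
def overlay(c,im,crop,s,things,name):
    x0,x1,y0,y1=crop; t=cv2.resize(im[y0:y1,x0:x1,::-1],None,fx=s,fy=s,interpolation=cv2.INTER_CUBIC)
    for E,F,col in things:
        for a,b in E:
            p=(proj(c,np.array([F[0]+F[1]@a,F[0]+F[1]@b]))+.5-[x0,y0])*s
            cv2.line(t,tuple(int(v) for v in p[0]),tuple(int(v) for v in p[1]),col,1,cv2.LINE_AA)
    cv2.imwrite(name,t)
E
python3 - <<'E'
from h import *
for i in range(3): S=imaging.read_camera("scene"); p,M,s=tool(); print(p.round(1))
goto(522,181.8,155,86.7)
a=-.057
overlay("scene",S,(262,382,140,235),6,[(BR,frame(p[0]-32*np.cos(a),p[1]-32*np.sin(a),p[2]-22.4,a),(0,255,0)),(UP,frame(616.8,176.4,0,a),(0,0,255))],"pics/e.png")
cv2.imwrite("pics/raw_e.png",S[:,:,::-1])
E
```

```text
[522.6 182.8 155. ]
[522.1 182.7 154.9]
[521.9 182.7 155. ]
t 7.43 p [521.9 182.7 155. ] yang 86.78 j [ 0.32  0.41  1.84 -0.    0.89 -1.2 ] F [ 0.6  0.5 -3.2] gap 19.8 grip 30.0
shift [-0.2 -0.9  0. ] turn [-0.01 -0.03  0.08]
```

View pics/e.png

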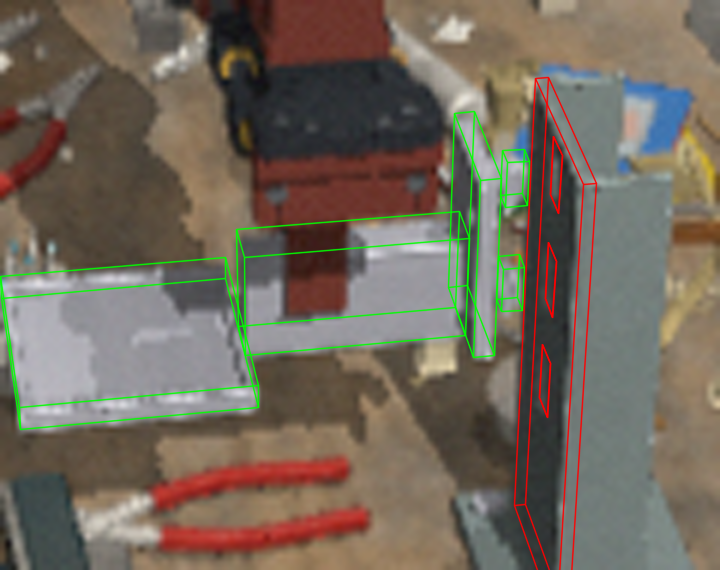

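{"method": "servo_tool", "body": {
  "increments": [
    [-1,-0.9,0,0,0,0,255],
    [-5,-0.9,0,0,0,0,255],
    [-9,-0.9,0,0,0,0,255],
    [-13,-0.9,0,0,0,0,255],
    [-16,-0.9,0,0,0,0,255]
  ]
}}

```text
time: 7.85
ee_pos: [538.7, 181.0, 155.3]
orientation: [0.0, 0.028, 1.0, 0.0]
wrist_force: [-0.5, -0.1, -3.8]
finger_gap: 0.226
grip_force: 30.0
```

{"method": "servo_tool", "body": {
  "increments": [
    [-2,0,0,0,0,0,255],
    [-4,0,0,0,0,0,255],
    [-6,0,0,0,0,0,255],
    [-6,0,0,0,0,0,255],
    [-6,0,0,0,0,0,255]
  ]
}}

```text
time: 8.27
ee_pos: [544.0, 180.6, 155.1]
orientation: [0.0, 0.028, 1.0, 0.0]
wrist_force: [-0.4, 0.5, -3.0]
finger_gap: 0.224
grip_force: 30.0
```

{"method": "servo_tool", "body": {
  "increments": [
    [-1,0,0,0,0,0,255],
    [-2,0,0,0,0,0,255],
    [-3,0,0,0,0,0,255],
    [-4,0,0,0,0,0,255],
    [-4,0,0,0,0,0,255]
  ]
}}

```text
time: 8.68
ee_pos: [548.2, 180.4, 155.2]
orientation: [0.0, 0.028, 1.0, 0.0]
wrist_force: [0.9, 0.2, -3.6]
finger_gap: 0.226
grip_force: 30.0
```

{"method": "servo_tool", "body": {
  "increments": [
    [-0.5,0,0,0,0,0,255],
    [-1,0,0,0,0,0,255],
    [-1,0,0,0,0,0,255],
    [-1,0,0,0,0,0,255],
    [-1,0,0,0,0,0,255]
  ]
}}

```text
time: 9.1
ee_pos: [548.6, 180.4, 155.1]
orientation: [-0.0, 0.028, 1.0, -0.0]
wrist_force: [-2.3, 2.2, -2.9]
finger_gap: 0.224
grip_force: 30.0
```

{"method": "servo_tool", "body": {
  "increments": [
    [0,0,2.5,0,0,0,255],
    [0,0,5,0,0,0,255],
    [0,0,8,0,0,0,255],
    [0,0,10.5,0,0,0,255],
    [0,0,11.5,0,0,0,255]
  ]
}}

```text
time: 9.52
ee_pos: [548.5, 180.4, 143.2]
orientation: [-0.0, 0.028, 1.0, -0.0]
wrist_force: [-7.0, 2.0, 5.2]
finger_gap: 0.228
grip_force: 30.0
```

{"method": "servo_tool", "body": {
  "increments": [
    [0,0,0.5,0,0,0,255],
    [0,0,1,0,0,0,255],
    [0,0,1.5,0,0,0,255],
    [0,0,1.5,0,0,0,255],
    [0,0,1.5,0,0,0,255]
  ]
}}

```text
time: 9.93
ee_pos: [548.4, 180.4, 142.5]
orientation: [-0.0, 0.028, 1.0, 0.0]
wrist_force: [-8.0, 0.8, 4.1]
finger_gap: 0.231
grip_force: 30.0
```

{"method": "servo_tool", "body": {
  "increments": [
    [0,0,0.5,0,0,0,220],
    [0,0,0.5,0,0,0,180],
    [0,0,0.5,0,0,0,130],
    [0,0,0.5,0,0,0,110],
    [0,0,0.5,0,0,0,110]
  ]
}}

```text
time: 10.35
ee_pos: [549.7, 180.3, 141.9]
orientation: [0.001, 0.028, 1.0, 0.0]
wrist_force: [0.2, 0.1, -0.0]
finger_gap: 0.483
grip_force: 0.0
```

{"method": "servo_tool", "body": {
  "increments": [
    [0,0,-20,0,0,0,110],
    [0,0,-45,0,0,0,110],
    [0,0,-75,0,0,0,110],
    [0,0,-95,0,0,0,110],
    [0,0,-105,0,0,0,110]
  ]
}}

```text
time: 10.77
ee_pos: [550.6, 180.6, 249.8]
orientation: [0.002, 0.028, 1.0, 0.001]
wrist_force: [0.3, -0.2, -0.3]
finger_gap: 0.569
grip_force: 0.0
```

```bash
python3 - <<'E'
from h import *
S=imaging.read_camera("scene"); goto(436.3,382,150,-11)
a=-.057
overlay("scene",S,(262,382,140,235),6,[(BR,frame(616.8-100*np.cos(a),176.4-100*np.sin(a),120,a),(0,255,0)),(UP,frame(616.8,176.4,0,a),(0,0,255))],"pics/f.png")
E
```

```text
t 10.82 p [550.9 180.8 250.4] yang 86.78 j [ 0.3   0.32  1.71 -0.    1.1  -1.22] F [0.4 0.1 1.5] gap 50.5 grip 0.0
shift [126.3 194.3 100.1] turn [ 0.36  0.15 97.78]
```

View pics/f.png

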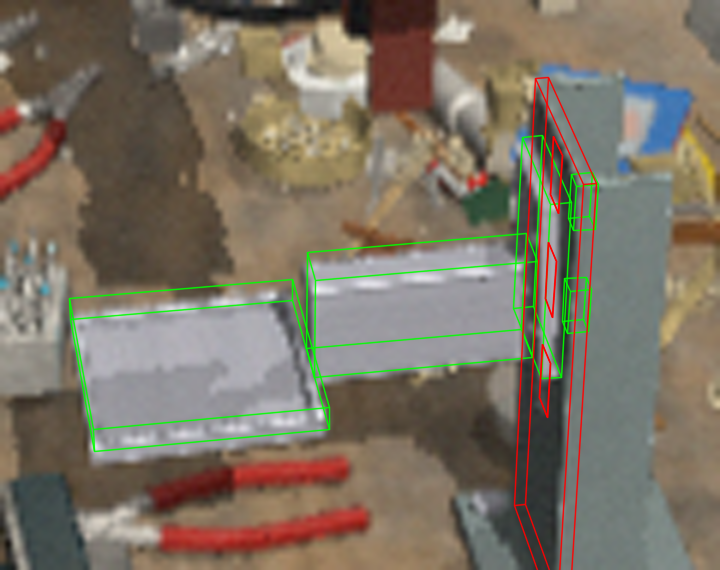

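{"method": "servo_tool", "body": {
  "increments": [
    [8,13,0,0,0,6.6,110],
    [22,34,0,0,0,13.2,80],
    [38,58,0,0,0,19.8,80],
    [51,79,0,0,0,26.4,80],
    [63,97,0,0,0,33,80]
  ]
}}

```text
time: 11.23
ee_pos: [490.3, 281.5, 245.2]
orientation: [-0.001, 0.314, 0.95, -0.001]
wrist_force: [1.4, 0.5, 0.4]
finger_gap: 0.691
grip_force: 0.0
```

{"method": "servo_tool", "body": {
  "increments": [
    [25,11,0,0,0,6.6,80],
    [50,22,0,0,0,13.2,80],
    [75,33,0,0,0,19.8,80],
    [94,42,0,0,0,26.4,80],
    [105.7,47,0,0,0,33,80]
  ]
}}

```text
time: 11.65
ee_pos: [432.5, 382.5, 245.2]
orientation: [-0.0, 0.57, 0.822, -0.001]
wrist_force: [0.0, 0.5, -1.2]
finger_gap: 0.687
grip_force: 0.0
```

{"method": "servo_tool", "body": {
  "increments": [
    [0,0,15,0,0,7,80],
    [0,0,30,0,0,14,80],
    [0,0,50,0,0,21,80],
    [0,0,70,0,0,28,80],
    [0,0,80,0,0,31.8,80]
  ]
}}

```text
time: 12.07
ee_pos: [432.4, 379.8, 163.0]
orientation: [0.0, 0.774, 0.634, -0.002]
wrist_force: [-1.0, -0.2, 0.4]
finger_gap: 0.683
grip_force: 0.0
```

{"method": "servo_tool", "body": {
  "increments": [
    [0,0,10,0,0,0,80],
    [0,0,20,0,0,0,80],
    [0,0,20,0,0,0,80],
    [0,0,20,0,0,0,80],
    [0,0,20,0,0,0,80]
  ]
}}

```text
time: 12.48
ee_pos: [434.3, 381.3, 147.1]
orientation: [0.0, 0.771, 0.636, 0.0]
wrist_force: [-0.4, -1.0, 0.6]
finger_gap: 0.684
grip_force: 0.0
```

```bash
python3 - <<'E'
from h import *
goto(436.3,382,6,-11)
S=imaging.read_camera("scene")
overlay("scene",S,(215,315,130,225),6,[(box(-15,15,-31,31,0,30),frame(436.3,382,0,-.19),(0,255,0))],"pics/g.png")
E
```

```text
t 12.48 p [434.3 381.3 147.1] yang -10.96 j [ 0.7   0.45  1.79 -0.    0.9   0.89] F [-0.4 -1.   0.6] gap 60.2 grip 0.0
shift [  1.    1.8 141.1] turn [ 0.03 -0.03  0.04]
```

View pics/g.png

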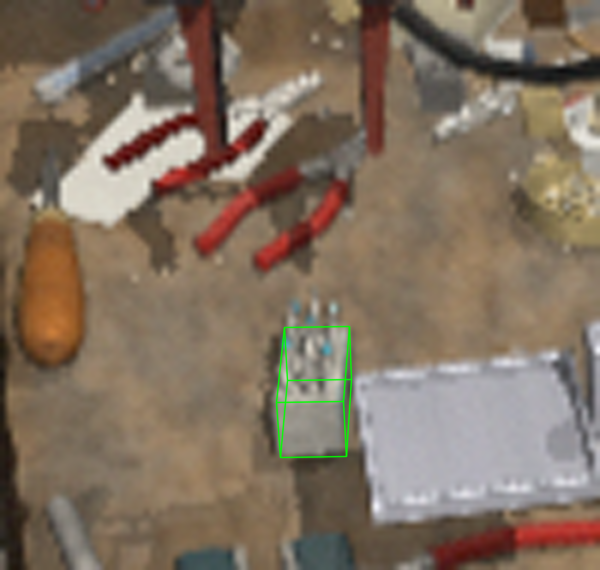

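{"method": "servo_tool", "body": {
  "increments": [
    [1,1.8,25,0,0,0,80],
    [1,1.8,55,0,0,0,80],
    [1,1.8,85,0,0,0,80],
    [1,1.8,110,0,0,0,80],
    [1,1.8,125,0,0,0,80]
  ]
}}

```text
time: 12.95
ee_pos: [435.4, 381.3, 20.0]
orientation: [0.0, 0.772, 0.636, -0.001]
wrist_force: [-0.1, -0.3, 0.3]
finger_gap: 0.688
grip_force: 0.0
```

{"method": "servo_tool", "body": {
  "increments": [
    [0,0,9,0,0,0,80],
    [0,0,15,0,0,0,80],
    [0,0,15,0,0,0,120],
    [0,0,15,0,0,0,160],
    [0,0,15,0,0,0,200]
  ]
}}

```text
time: 13.37
ee_pos: [436.7, 382.3, 7.9]
orientation: [-0.0, 0.772, 0.636, 0.001]
wrist_force: [0.0, -0.0, -0.2]
finger_gap: 0.499
grip_force: 0.0
```

{"method": "servo_tool", "body": {
  "increments": [
    [0,0,0,0,0,0,230],
    [0,0,0,0,0,0,255],
    [0,0,0,0,0,0,255],
    [0,0,0,0,0,0,255],
    [0,0,0,0,0,0,255]
  ]
}}

```text
time: 13.78
ee_pos: [436.3, 382.1, 7.6]
orientation: [-0.0, 0.772, 0.636, 0.001]
wrist_force: [-1.3, 0.3, 6.1]
finger_gap: 0.34
grip_force: 29.7
```

{"method": "servo_tool", "body": {
  "increments": [
    [0,0,-8,0,0,0,255],
    [0,0,-30,0,0,0,255],
    [0,0,-65,0,0,0,255],
    [0,0,-100,0,0,0,255],
    [0,0,-135,0,0,0,255]
  ]
}}

```text
time: 14.2
ee_pos: [435.3, 381.2, 143.1]
orientation: [0.0, 0.772, 0.636, -0.001]
wrist_force: [0.3, 0.7, -1.3]
finger_gap: 0.338
grip_force: 29.7
```

{"method": "servo_tool", "body": {
  "increments": [
    [-10,4,-20,0,0,-6.6,255],
    [-30,12,-40,0,0,-13.2,255],
    [-52,21,-55,0,0,-19.8,255],
    [-74,30,-60,0,0,-26.4,255],
    [-93.1,38.9,-60,0,0,-33,255]
  ]
}}

```text
time: 14.62
ee_pos: [456.8, 282.1, 203.9]
orientation: [0.001, 0.557, 0.831, 0.001]
wrist_force: [0.3, 0.1, -1.4]
finger_gap: 0.339
grip_force: 29.7
```

{"method": "servo_tool", "body": {
  "increments": [
    [-22,-4,0,0,0,-6.6,255],
    [-44,-8,0,0,0,-13.2,255],
    [-66,-12,0,0,0,-19.8,255],
    [-86,-16,0,0,0,-26.4,255],
    [-99.2,-18.2,0,0,0,-33,255]
  ]
}}

```text
time: 15.03
ee_pos: [476.3, 182.3, 201.9]
orientation: [-0.0, 0.298, 0.954, -0.0]
wrist_force: [0.6, -0.2, -0.7]
finger_gap: 0.338
grip_force: 29.7
```

{"method": "servo_tool", "body": {
  "increments": [
    [0,0,0,0,0,-7,255],
    [0,0,0,0,0,-14,255],
    [0,0,0,0,0,-21,255],
    [0,0,0,0,0,-28,255],
    [0,0,0,0,0,-31.8,255]
  ]
}}

```text
time: 15.45
ee_pos: [476.2, 183.9, 202.0]
orientation: [-0.0, 0.025, 1.0, -0.0]
wrist_force: [-0.1, 0.2, -1.8]
finger_gap: 0.336
grip_force: 29.7
```

```bash
python3 - <<'E'
from h import *
for i in range(3): S=imaging.read_camera("scene")
goto(477,184.4,145,86.7)
p,M,s=tool();a=-.057
overlay("scene",S,(255,355,130,225),6,[(box(-31,31,-15,15,0,30),frame(p[0],p[1],p[2]-7.3,a),(0,255,0)),(box(-85,5,-45,45,0,10),frame(517,182.1,116,a),(0,0,255))],"pics/h.png")
E
```

```text
t 15.6 p [476.3 184.  201.9] yang 86.66 j [ 0.35  0.28  1.9  -0.    0.96 -1.17] F [-0.2  0.4 -1.6] gap 30.2 grip 29.7
shift [-0.6  0.5 56.9] turn [-0.   -0.   -0.04]
```

View pics/h.png

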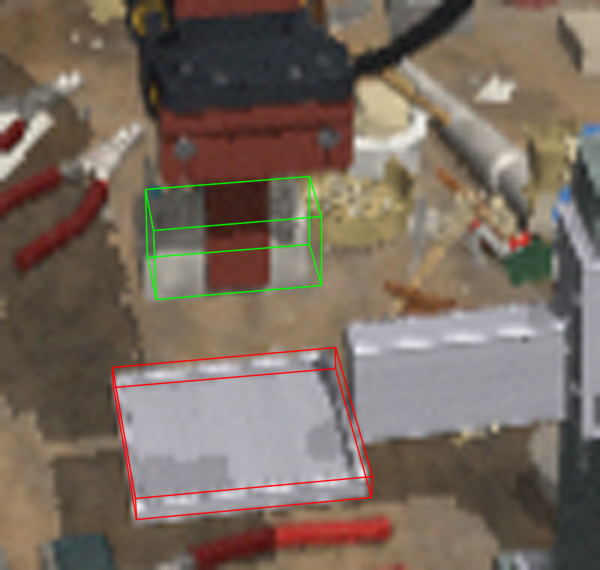

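{"method": "servo_tool", "body": {
  "increments": [
    [-2.6,0.5,15,0,0,0,255],
    [-2.6,0.5,32,0,0,0,255],
    [-2.6,0.5,48,0,0,0,255],
    [-2.6,0.5,58,0,0,0,255],
    [-2.6,0.5,64,0,0,0,255]
  ]
}}

```text
time: 16.02
ee_pos: [478.5, 184.2, 136.5]
orientation: [-0.001, 0.029, 1.0, -0.0]
wrist_force: [0.3, 0.6, -1.0]
finger_gap: 0.338
grip_force: 29.7
```

{"method": "servo_tool", "body": {
  "increments": [
    [0,0,1.5,0,0,0,255],
    [0,0,3,0,0,0,255],
    [0,0,4,0,0,0,255],
    [0,0,5,0,0,0,255],
    [0,0,5,0,0,0,255]
  ]
}}

```text
time: 16.43
ee_pos: [479.5, 184.6, 133.1]
orientation: [0.0, 0.028, 1.0, 0.0]
wrist_force: [-0.2, -0.6, -1.3]
finger_gap: 0.344
grip_force: 29.7
```

{"method": "servo_tool", "body": {
  "increments": [
    [0,0,0.5,0,0,0,255],
    [0,0,1,0,0,0,255],
    [0,0,1.5,0,0,0,255],
    [0,0,2,0,0,0,255],
    [0,0,2,0,0,0,255]
  ]
}}

```text
time: 16.85
ee_pos: [479.2, 184.4, 130.6]
orientation: [-0.0, 0.028, 1.0, -0.0]
wrist_force: [0.3, -0.3, -1.7]
finger_gap: 0.339
grip_force: 29.7
```

{"method": "servo_tool", "body": {
  "increments": [
    [0,0,0.5,0,0,0,255],
    [0,0,1,0,0,0,255],
    [0,0,1.5,0,0,0,255],
    [0,0,1.5,0,0,0,255],
    [0,0,1.5,0,0,0,255]
  ]
}}

```text
time: 17.27
ee_pos: [479.2, 184.4, 129.1]
orientation: [-0.0, 0.028, 1.0, -0.0]
wrist_force: [0.5, -0.2, -1.3]
finger_gap: 0.338
grip_force: 29.7
```

{"method": "servo_tool", "body": {
  "increments": [
    [0,0,0.4,0,0,0,255],
    [0,0,0.8,0,0,0,255],
    [0,0,1.2,0,0,0,255],
    [0,0,1.5,0,0,0,255],
    [0,0,1.5,0,0,0,255]
  ]
}}

```text
time: 17.68
ee_pos: [479.3, 184.5, 128.0]
orientation: [0.0, 0.028, 1.0, 0.0]
wrist_force: [-2.6, -0.3, 4.6]
finger_gap: 0.341
grip_force: 29.8
```

{"method": "servo_tool", "body": {
  "increments": [
    [0,0,0.4,0,0,0,255],
    [0,0,0.8,0,0,0,255],
    [0,0,1.2,0,0,0,255],
    [0,0,1.5,0,0,0,255],
    [0,0,1.5,0,0,0,255]
  ]
}}

```text
time: 18.1
ee_pos: [479.5, 184.5, 127.3]
orientation: [0.0, 0.028, 1.0, 0.0]
wrist_force: [-4.4, -2.0, 14.4]
finger_gap: 0.341
grip_force: 30.0
```

{"method": "servo_tool", "body": {
  "increments": [
    [0,0,-1.5,0,0,0,255],
    [0,0,-1.5,0,0,0,160],
    [0,0,-1.5,0,0,0,145],
    [0,0,-1.5,0,0,0,135],
    [0,0,-1.5,0,0,0,135]
  ]
}}

```text
time: 18.52
ee_pos: [479.2, 184.4, 127.5]
orientation: [-0.0, 0.028, 1.0, -0.0]
wrist_force: [0.4, -0.3, 0.4]
finger_gap: 0.467
grip_force: 0.0
```

{"method": "servo_tool", "body": {
  "increments": [
    [0,0,-6,0,0,0,135],
    [0,0,-18,0,0,0,135],
    [0,0,-40,0,0,0,135],
    [0,0,-70,0,0,0,135],
    [0,0,-100,0,0,0,135]
  ]
}}

```text
time: 18.93
ee_pos: [478.6, 184.2, 228.5]
orientation: [-0.001, 0.028, 1.0, -0.0]
wrist_force: [0.8, 0.9, 0.3]
finger_gap: 0.47
grip_force: 0.0
```

{"method": "servo_tool", "body": {
  "increments": [
    [10,0,-20,0,0,0,135],
    [30,0,-30,0,0,0,135],
    [60,0,-30,0,0,0,135],
    [80,0,-30,0,0,0,135],
    [80,0,-30,0,0,0,135]
  ]
}}

```text
time: 19.35
ee_pos: [395.9, 188.5, 257.9]
orientation: [-0.001, 0.028, 1.0, -0.0]
wrist_force: [0.7, -0.7, 0.5]
finger_gap: 0.47
grip_force: 0.0
```

```bash
python3 - <<'E'
from h import *
S=imaging.read_camera("scene"); a=-.057
goto(400,184,255,86.7)
overlay("scene",S,(262,382,140,235),6,[(box(-31,31,-15,15,0,30),frame(477.5,184.4,121,a),(0,255,0))],"pics/i.png")
E
```

```text
t 19.4 p [398.1 188.9 258.2] yang 86.86 j [ 0.42  0.1   1.98 -0.    1.06 -1.1 ] F [ 0.5  0.1 -0.3] gap 41.7 grip 0.0
shift [-2.2 -4.8  3.2] turn [0.01 0.02 0.16]
```

View pics/i.png

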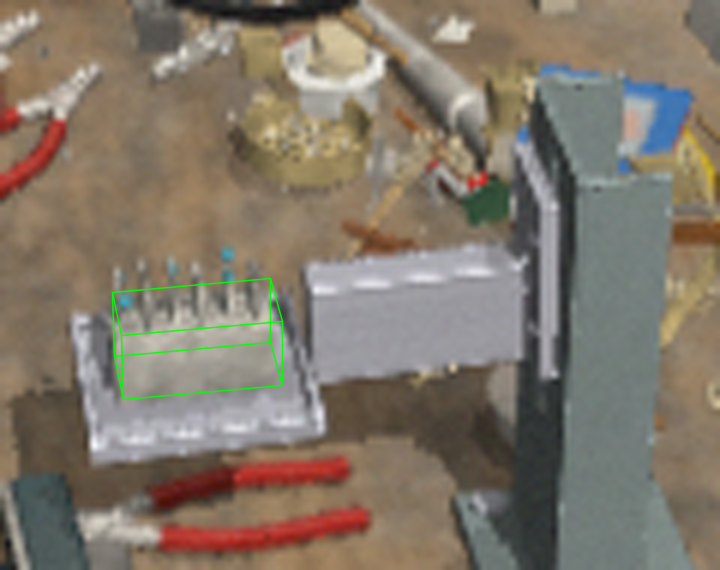

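The block stands inside the rim, with its front bottom edge at about y 385–398 in the crop. The back plate is against the upright and the gripper is clear.

{"method": "servo_tool", "body": {
  "increments": [
    [0,0,0,0,0,0,135],
    [0,0,0,0,0,0,135],
    [0,0,0,0,0,0,135],
    [0,0,0,0,0,0,135],
    [0,0,0,0,0,0,135]
  ]
}}

```text
time: 19.82
ee_pos: [399.8, 188.9, 257.5]
orientation: [-0.0, 0.028, 1.0, -0.0]
wrist_force: [0.5, -0.2, -0.2]
finger_gap: 0.47
grip_force: 0.0
```

```bash
python3 -c "
from cell import r
print(r.close_job())"
```

```text
the job is handed in; nothing more can be done
None
```

The bracket hangs in the upper two slots with the bur block standing flat inside its rim, the spirit lamp was not approached, and the job was handed in at about 20 s (no verdict was returned).

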